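# Fetch the amber vial from behind the reagent bottles

### The arm

A 6-joint arm with a two-finger parallel gripper is mounted at the origin on a cart in front of the work surface, level with it; the furniture and walls round the work are solid. World frame = base frame: x ahead of the robot, y to its left, z up, the work surface at z = 0. Lengths are in m, angles in rad, forces in N, time in s.
With the tool pointing down it reaches from about 0.375 to 0.9 m from the base axis. Payload 3.1 kg.
Tool frame: the origin (TCP) lies where the fingers leave the gripper's body, on its centre line; the fingertips stand 70 mm ahead of it and the grasp point (between the pads) lies 51 mm ahead of it (robot.tip_reach is the distance from the TCP to the fingertips, in m); z points along the fingers, y is the line along which they close (so a half turn about z gives the same grasp; the last joint's range is limited). The gripper opens to 87 mm and grips with 3 to 60 N. Pads are 19 mm wide; open, the fingers measure 117 mm over their backs; the gripper's body (75 mm by 190 mm) begins 51 mm behind the grasp point.
Start: joints at [-1.516, 0.527, 1.433, -0, 1.181, -0.178], TCP at [0.145, -0.608, 0.292] pointing down, gripper open.
Joint ranges: [-3.08, 3.08], [-0.75, 2.2], [0.22, 2.44], [-1.43, 4.57], [0, 2.65], [-2.85, 2.85]. Speed limits (rad/s): [2.79, 2.79, 3.14, 3.14, 3.14, 3.14].

### API

Orientations are given as a unit quaternion [x, y, z, w].
In Python, from rig import robot gives the robot as it stands.
- The arm moves only by the tool carry_out, never from a script. Its argument "rows" is a list that holds one entry, the list of rows, each a list of 6 numbers: the shift along the tool's x, y, z in mm, then the turn, a rotation vector about the tool's x, y, z in units of 8 degrees (1.0 is 8 degrees). A call has 1 to 20 rows; each row is the pose to reach, as a shift and turn from the pose commanded when the call began, along the tool's axes at that moment; what a row does not reach only later rows make up. A row lasts 1/10 s, in which the tool goes at most 50 mm and 8.59 degrees, less where a joint would pass 70% of its speed; a pose out of reach is approached as far as the arm can. A call with a gripper value outside its range is refused whole. "fingers" is the opening, from 0 (shut) to 1 (fully open), set as the call begins (left out, the last holds). The fingers move at their own pace and stop on an object; "grip_force" is the grip in N (left out, the last holds). Time passes only in rows, so rows that repeat a pose let the fingers close. It gives the time, the measured TCP pose, the force and the opening at its end, in the units of the state.
- robot.get_obs(): the state, without advancing time (a new reading comes with each control period).
- robot.camera(name): name is "scene" or "top" or "wrist"; returns a dict with "color" (480x640x3 uint8, red, green, blue), "depth" (480x640 float32, m along the optical axis (not along the pixel's ray), 0 where there is no reading), "K" (3x3 intrinsics, pixels), "camera_from_world" (4x4, takes a point from world to camera coordinates). Camera axes: x right, y down, z forward; pixel columns grow to the right and rows downward; lengths in m; the calibration is good to about 2 mm. The wrist camera is an equidistant fisheye: a pixel r from the principal point sees the ray r / f radians off the axis. A picture is of the moment at which its call begins.
- robot.hand_in(): hands the job in, once; it reports no verdict.
The state is a dict: "time": time; "q": joint angles; "joint_velocities": joint speeds; "joint_torque": joint torques, N m; "position": TCP position; "tool_rot": TCP orientation; "ft_force": force on the tool from outside, world axes, zero at the start; "moment": the same for the moment, N m; "grip_width": finger opening in m.
Only numpy, scipy, OpenCV 4.12 (cv2) and the standard library are available. Lean on these libraries where they do the work, as an engineer would, in place of code of your own. Each camera call takes 0.05 s, during which the arm holds its last target. There are 200 camera calls.

### The job

The amber sample vial stands in the white caddy behind two reagent bottles. First move both bottles to the yellow side tray, then stand the amber vial in the blue round dish while both bottles wait on the tray, and only then put each bottle back on the caddy place it came from. Everything ends upright; leave the pink vial, the timer and the tape roll where they are.

Things in the scene. Friction and masses are not known exactly. Their poses are not given: they have to be found in the camera images.
- caddy: white caddy, fixed, 130 (x) by 190 (y) mm: floor 4 mm above its underside, rim 4 mm thick, 12 mm high. Origin: centre of the underside; z up. Grey pads flush with the floor mark its places: two of 64 mm for bottles at x = -30, y = +-47 mm (robot side), two of 30 mm for vials behind at x = +32, y = +-47 mm. Turned by up to 15 degrees. Which bottle or vial is left or right varies
- side_tray: yellow plastic tray to set things aside, fixed, empty, 190 (x) by 100 (y) mm (200 with its end tabs): floor 3 mm above the underside, rim 4 mm thick, 8 mm high, inside 182 by 92 mm. Origin: centre of the underside; z up. Two bottles fit side by side at x = +46 and -46 mm, y = 0. It stands left or right of the caddy, the dish on the other side
- vial_dish: blue round shallow dish, fixed, 64 mm across and 8 mm high, inside 58 mm across, floor 3 mm above its underside. Origin: centre of its underside; z up
- bottle_blue: the white-bodied reagent bottle with a blue cap that starts in the caddy (look-alikes far left are scenery), loose, 0.15 to 0.3 kg, 112 mm high: body 55 mm across up to 77 mm above its foot, cap about 32 mm across from 77 to 111 mm. Origin: centre of its underside; z is its upright axis
- bottle_red: the white reagent bottle with a red cap that starts in the caddy (look-alikes far left are scenery), loose, 0.13 to 0.25 kg, 115 mm high: body 60 mm across up to 78 mm above its foot, cap about 36 mm across from 78 to 114 mm. Origin: centre of its underside; z is its upright axis
- vial_amber: small brown (amber) sample vial with a white cap that starts in the caddy, loose, 10 to 20 g, 46 mm high: body 23 mm across up to 28 mm above its foot, cap 18 mm across from 29 to 45 mm. Origin: centre of its underside; z is its upright axis. This is the one to fetch
- vial_pink: clear sample vial with pale pink contents and a white cap in the caddy, loose, same size as the amber one (23 mm across, 46 mm high); it stays where it is. Origin: centre of its underside; z is its upright axis
- timer: white bench timer, loose, 60 by 66 by 20 mm, lying on the worktop beyond the caddy; a bystander. Origin: centre of its underside
- label_tape: roll of cream tape, loose, 100 mm across, 25 mm high, lying on the worktop beyond the caddy; a bystander. Origin: centre of its underside
Not all that is in view belongs to the job. What is shaped like the bottle_blue but green is not meant.

How it is judged:
By the outcome, as a careful person would: the job done as asked, in the order asked, and still so for the second after the job is handed in, with the robot touching nothing.
It also fails if it takes over 120 s, if anything falls off the work surface, if the arm or the gripper's body presses on something with over 40 N, if the wrist force passes 120 N, or if a joint passes its speed limit or range.

## Working session

There is one attempt and no reset: what is moved stays moved. The work goes in short steps, Python scripts to look and compute and a tool call to move; the robot and the scene stay as the last step left them, time stands still between calls to the robot, and variables do not carry over. Pictures are saved under pics/ and viewed, on a budget of 14 in all, crops included, one or two more only if the job needs it, and the job is handed in when it is done.

Besides the shell and the picture viewer there is one more tool, called after "Request:" as name(argument=value, ...), one argument or row to a line, values as JSON. carry_out: Moves the arm, as the interface text tells. Its arguments: {"type":"object","properties":{"rows":{"type":"array"},"fingers":{"type":"number"},"grip_force":{"type":"number"}},"required":["rows"]}

```bash
ls; mkdir -p pics; python3 - <<'E'
from rig import robot
import cv2,numpy as np
o=robot.get_obs();print(o)
ims=[]
for n in("top","scene"):
    c=robot.camera(n);np.savez(f"pics/{n}0.npz",**c);print(n,c["K"].tolist(),c["camera_from_world"].round(3).tolist())
    cv2.imwrite(f"pics/{n}0.png",c["color"][:,:,::-1])
E
```

```text
pics
{'time': 0.0, 'q': array([-1.51549046e+00,  5.28457308e-01,  1.43391169e+00, -1.66963227e-05,
        1.18137811e+00, -1.78504864e-01]), 'joint_velocities': array([ 0.00071213,  0.00186066,  0.00089343, -0.00078888, -0.00231187,
        0.00123622]), 'joint_torque': array([ 3.84387668e-04, -4.40041709e+01, -1.76592904e+01,  6.32240810e-02,
        5.81669784e-02, -1.59213896e-04]), 'position': array([ 0.14479309, -0.60739434,  0.29127393]), 'tool_rot': array([ 9.93173400e-01,  1.16642348e-01,  5.86095993e-05, -1.07565893e-03]), 'ft_force': array([ 0.76064386, -0.60953965, -0.09400138]), 'moment': array([-0.02813962,  0.01183886, -0.02684197]), 'grip_width': 0.08670506112207543}
top [[585.4950109877142, 0.0, 323.94627408181833], [0.0, 585.4950109877142, 234.20381855297927], [0.0, 0.0, 1.0]] [[-0.039, -0.999, 0.001, 0.128], [-0.974, 0.038, -0.225, 0.598], [0.224, -0.01, -0.974, 1.173], [0.0, 0.0, 0.0, 1.0]]
scene [[568.7832054044599, 0.0, 335.74166722298156], [0.0, 568.7832054044599, 239.5978145443549], [0.0, 0.0, 1.0]] [[-0.649, -0.76, -0.019, 0.486], [-0.547, 0.485, -0.682, 0.277], [0.528, -0.433, -0.731, 0.845], [0.0, 0.0, 0.0, 1.0]]
```

View pics/top0.png

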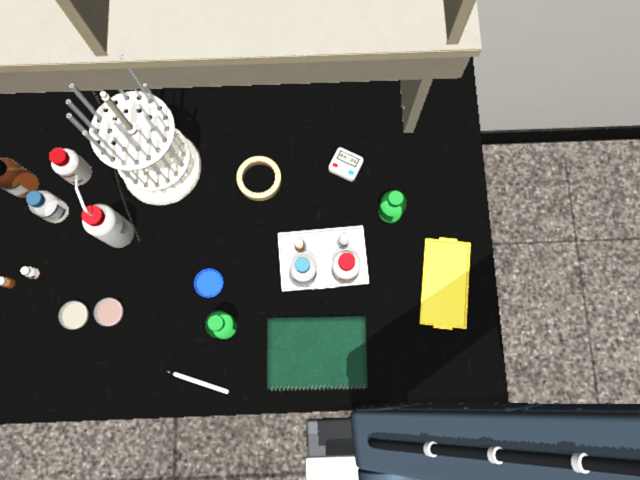

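View pics/scene0.png

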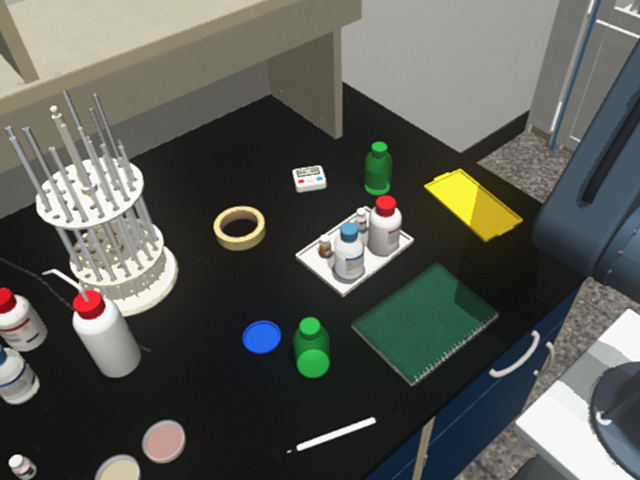

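The top view shows the caddy at about (323,258), with the blue-cap bottle at (302,265) and amber vial behind it at (299,243). The red-cap bottle is at (346,262) with the pink vial at (344,240). The tray is at (445,283), the dish at (209,283), and green look-alikes at (392,205) and (221,325). The scene view agrees.

```bash
cat > h.py <<'E'
import numpy as np,cv2
from scipy.spatial.transform import Rotation as R
def ray(c,u,v,fish=False):
    K=c["K"];x=(u-K[0,2])/K[0,0];y=(v-K[1,2])/K[1,1]
    if fish:
        r=np.hypot(x,y);s=np.sin(r)/max(r,1e-9);d=np.array([x*s,y*s,np.cos(r)])
    else: d=np.array([x,y,1.])
    T=c["camera_from_world"];Rm=T[:3,:3]
    return -Rm.T@T[:3,3],Rm.T@d
def onz(c,u,v,z,fish=False):
    o,d=ray(c,u,v,fish);return o+d*(z-o[2])/d[2]
def blobs(c,hlo,hhi,smin=120,vmin=60,roi=None,amin=15):
    hsv=cv2.cvtColor(c["color"],cv2.COLOR_RGB2HSV)
    m=cv2.inRange(hsv,(hlo,smin,vmin),(hhi,255,255))
    if roi: 
        k=np.zeros_like(m);k[roi[1]:roi[3],roi[0]:roi[2]]=255;m&=k
    n,l,s,ce=cv2.connectedComponentsWithStats(m)
    return m,l,[(i,*s[i],*ce[i].round(1)) for i in range(1,n) if s[i][4]>=amin]
def totool(o,p):
    "world point -> tool coordinates in mm"
    return R.from_quat(o["tool_rot"]).inv().apply(np.asarray(p)-o["position"])*1000
E
python3 - <<'E'
import numpy as np,cv2
from h import *
t=dict(np.load("pics/top0.npz"));s=dict(np.load("pics/scene0.npz"))
def world(c,m):
    v,u=np.nonzero(m);d=c["depth"][v,u];K=c["K"];ok=d>0;v,u,d=v[ok],u[ok],d[ok]
    P=np.c_[(u-K[0,2])/K[0,0]*d,(v-K[1,2])/K[1,1]*d,d];T=c["camera_from_world"];return (P-T[:3,3])@T[:3,:3]
def rep(name,c,hl,hh,roi,z,**k):
    m,l,b=blobs(c,hl,hh,roi=roi,**k);b=max(b,key=lambda x:x[5]);mm=l==b[0];P=world(c,mm)
    top=P[P[:,2]>np.percentile(P[:,2],90)-.006]
    cn=max(cv2.findContours(mm.astype(np.uint8),0,1)[0],key=cv2.contourArea);r=cv2.minAreaRect(cn)
    print(name,b[1:],"onz",onz(c,*r[0],z).round(4),"zmax",P[:,2].max().round(4),"topmid",((top.max(0)+top.min(0))/2).round(4),"ext",np.ptp(top,0).round(3))
    return mm,r
for n,c,rb,rr,ry,rd in(("top",t,(285,250,320,290),(325,245,365,285),(400,220,490,340),(180,260,235,305)),("scene",s,(330,215,365,245),(370,190,402,215),(410,160,530,250),(230,310,290,360))):
    rep(n+" blue",c,95,125,rb,.115,smin=80);rep(n+" red",c,170,180,rr,.118)
    m,r=rep(n+" tray",c,20,35,ry,.006);q=cv2.boxPoints(r);print([onz(c,*x,.005).round(3).tolist() for x in q])
    rep(n+" dish",c,100,125,rd,.006)
for n,c,roi in(("top",t,(270,222,375,295)),("scene",s,(290,195,420,295))):
    hsv=cv2.cvtColor(c["color"],cv2.COLOR_RGB2HSV);m=cv2.inRange(hsv,(0,0,120),(180,70,255));k=np.zeros_like(m);k[roi[1]:roi[3],roi[0]:roi[2]]=255;m&=k
    cn=max(cv2.findContours(m,0,1)[0],key=cv2.contourArea);r=cv2.minAreaRect(cv2.convexHull(cn))
    hull=cv2.convexHull(cn);qd=cv2.approxPolyDP(hull,8,True)[:,0]
    print(n,"caddy poly",[(x.tolist(),onz(c,*map(float,x),.012)[:2].round(3).tolist()) for x in qd])
    if n=="top": print("minrect",[onz(c,*x,.012)[:2].round(4).tolist() for x in cv2.boxPoints(r)],onz(c,*r[0],.012))
for n,u,v,z in(("amber",299,240,.049),("pink",344,237,.049)): print(n,onz(t,u,v,z))
for n,u,v in(("g1",396,197),("g2",215,322)): print(n,onz(t,u,v,.112))
cr=np.hstack([cv2.resize(t["color"][222:297,270:375],None,fx=4,fy=4,interpolation=2),cv2.resize(s["color"][195:270,305:410],None,fx=4,fy=4,interpolation=2)[:300,:380]])
cv2.imwrite("pics/crop.png",cr[:,:800,::-1])
E
```

```text
top blue (np.int32(295), np.int32(257), np.int32(15), np.int32(16), np.int32(173), np.float64(301.9), np.float64(264.5)) onz [0.5313 0.1515 0.115 ] zmax 0.1237 topmid [0.5313 0.1515 0.1185] ext [0.031 0.028 0.01 ]
top red (np.int32(339), np.int32(253), np.int32(16), np.int32(17), np.int32(225), np.float64(346.5), np.float64(261.0)) onz [0.5344 0.0618 0.118 ] zmax 0.1249 topmid [0.5342 0.0618 0.1206] ext [0.033 0.031 0.009]
top tray (np.int32(419), np.int32(236), np.int32(53), np.int32(95), np.int32(2541), np.float64(446.4), np.float64(296.0)) onz [ 0.4977 -0.1562  0.006 ] zmax 0.0165 topmid [ 0.499  -0.1574  0.0098] ext [0.204 0.129 0.013]
[[0.402, -0.091, 0.005], [0.607, -0.118, 0.005], [0.597, -0.225, 0.005], [0.393, -0.194, 0.005]]
top dish (np.int32(193), np.int32(267), np.int32(31), np.int32(32), np.int32(756), np.float64(208.2), np.float64(282.6)) onz [0.5187 0.3603 0.006 ] zmax 0.0156 topmid [0.5191 0.3623 0.0091] ext [0.065 0.065 0.013]
scene blue (np.int32(340), np.int32(222), np.int32(18), np.int32(21), np.int32(295), np.float64(348.8), np.float64(231.8)) onz [0.5264 0.1585
[... 701 characters left out ...]
64(261.3), np.float64(336.6)) onz [0.5183 0.3613 0.006 ] zmax 0.0121 topmid [0.5207 0.3603 0.0072] ext [0.069 0.066 0.01 ]
top caddy poly [([362, 225], [0.634, 0.018]), ([368, 283], [0.503, 0.012]), ([282, 291], [0.493, 0.2]), ([278, 232], [0.625, 0.206])]
minrect [[0.6246, 0.2101], [0.6347, 0.0146], [0.5006, 0.0104], [0.4912, 0.2014]] [0.56197698 0.10921548 0.012     ]
scene caddy poly [([397, 208], [0.586, -0.025]), ([413, 240], [0.502, 0.015]), ([345, 294], [0.49, 0.199]), ([295, 254], [0.625, 0.207]), ([358, 208], [0.639, 0.034])]
amber [0.5966191  0.15831254 0.049     ]
pink [0.59947609 0.06142024 0.049     ]
g1 [ 0.66611389 -0.0474362   0.112     ]
g2 [0.4234293  0.32671027 0.112     ]
```

View pics/crop.png

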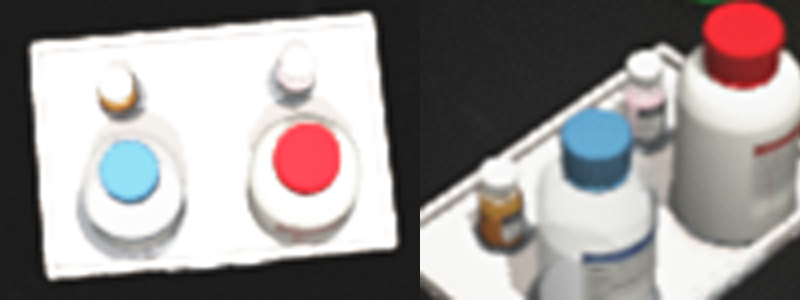

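The crop confirms amber is behind the blue bottle and pink behind the red. The caddy is at about (0.5635, 0.109) with 2.8° yaw, and the bottles sit where the drawing puts its pads. I'm moving above the red bottle with the tool aligned to the world axes.

Request:
carry_out(
  rows=[
    [[25,-26,5,0,0,0.1],[60,-63,10,0,0,0.3],[95,-99,15,0,0,0.5],[128,-134,20,0,0,0.7],[162,-170,25,0,0,0.9],[196,-205,30,0,0,1.1],[230,-241,35,0,0,1.3],[264,-277,40,0,0,1.5],[298,-312,45,0,0,1.68],[332,-348,45,0,0,1.68],[366,-384,45,0,0,1.68],[400,-420,45,0,0,1.68],[434,-455,45,0,0,1.68],[468,-491,45,0,0,1.68],[498,-522,45,0,0,1.68],[520,-545,45,0,0,1.68],[534,-560,45,0,0,1.68],[534,-560,45,0,0,1.68],[534,-560,45,0,0,1.68],[534,-560,45,0,0,1.68]],
  ],
  fingers=1,
)

```text
time: 2.1
position: [0.5338, 0.0597, 0.247]
tool_rot: [1.0, -0.001, -0.001, 0.0]
ft_force: [0.2, 0.6, -0.3]
grip_width: 0.0872
```

```bash
python3 - <<'E'
from rig import robot
import cv2,numpy as np
from h import *
o=robot.get_obs();print(o["time"],o["position"],o["tool_rot"],o["q"])
c=robot.camera("wrist");np.savez("pics/w1.npz",**c);cv2.imwrite("pics/w1.png",c["color"][:,:,::-1]);print(c["K"],c["camera_from_world"].round(3))
m,l,b=blobs(c,170,180);
for x in b:print("red",x,onz(c,x[6],x[7],.118,True))
m,l,b=blobs(c,95,118,smin=80)
for x in b:print("blue",x,onz(c,x[6],x[7],.115,True))
E
```

```text
2.1 [0.53376911 0.05974012 0.2469507 ] [ 9.99999418e-01 -7.82723513e-04 -7.35379692e-04  1.07083392e-04] [-9.65486987e-02  4.71393010e-01  1.69946900e+00 -4.28293650e-04
  9.72174226e-01  1.47605468e+00]
[[371.64829954   0.         321.13981884]
 [  0.         371.64829954 243.11223057]
 [  0.           0.           1.        ]] [[-0.001 -1.     0.     0.061]
 [-0.963  0.001  0.269  0.494]
 [-0.269 -0.    -0.963  0.49 ]
 [ 0.     0.     0.     1.   ]]
red (1, np.int32(290), np.int32(223), np.int32(56), np.int32(61), np.int32(2643), np.float64(317.3), np.float64(253.1)) [0.53925187 0.06253772 0.118     ]
blue (1, np.int32(34), np.int32(211), np.int32(43), np.int32(56), np.int32(1851), np.float64(55.3), np.float64(238.3)) [0.54892016 0.26089341 0.115     ]
blue (2, np.int32(162), np.int32(230), np.int32(51), np.int32(51), np.int32(1947), np.float64(186.7), np.float64(254.6)) [0.5371142  0.14882089 0.115     ]
```

View pics/w1.png

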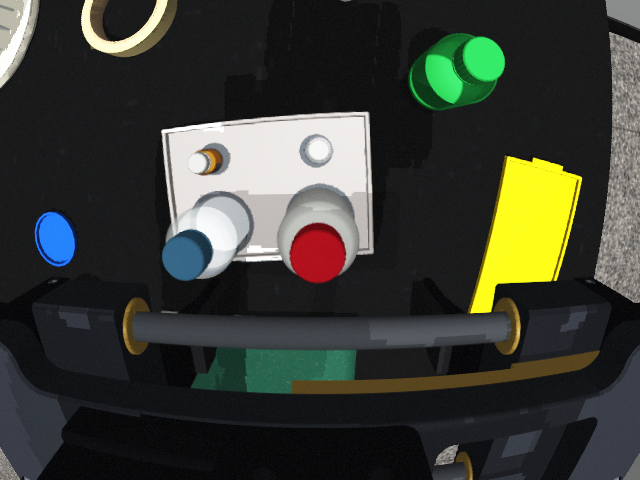

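Red cap is at (317,253) and the blue cap at (187,255); the dish is at (55,238). Wrist and top views agree on red to within a few mm, at about (0.536, 0.0625). I'll descend to the cap and grip.

Request:
carry_out(
  rows=[
    [[2,-3,15,0,0,0],[2,-3,40,0,0,0],[2,-3,65,0,0,0],[2,-3,82,0,0,0],[2,-3,90,0,0,0],[2,-3,90,0,0,0],[2,-3,90,0,0,0]],
  ],
)

```text
time: 2.85
position: [0.5369, 0.063, 0.1578]
tool_rot: [1.0, -0.001, 0.0, 0.0]
ft_force: [0.3, 0.3, 0.0]
grip_width: 0.087
```

Request:
carry_out(
  rows=[
    [[0,0,0,0,0,0],[0,0,0,0,0,0],[0,0,0,0,0,0],[0,0,0,0,0,0],[0,0,0,0,0,0],[0,0,0,0,0,0],[0,0,0,0,0,0],[0,0,0,0,0,0]],
  ],
  fingers=0,
  grip_force=30,
)

```text
time: 3.65
position: [0.5366, 0.0635, 0.1572]
tool_rot: [1.0, -0.0, -0.0, 0.0]
ft_force: [-0.1, 0.6, -0.3]
grip_width: 0.0352
```

Request:
carry_out(
  rows=[
    [[0,0,-3,0,0,0],[0,0,-10,0,0,0],[0,0,-22,0,0,0],[0,0,-36,0,0,0],[0,0,-50,0,0,0],[0,0,-60,0,0,0],[0,0,-65,0,0,0],[0,0,-65,0,0,0]],
  ],
)

```text
time: 4.45
position: [0.5369, 0.0635, 0.2233]
tool_rot: [1.0, -0.0, 0.001, 0.0]
ft_force: [0.0, -0.0, -1.3]
grip_width: 0.0354
```

Gripped at 35 mm width, and the force shows 0.13 kg lifted. Carrying it to the far tray slot at (0.543, -0.1625).

Request:
carry_out(
  rows=[
    [[0,3,0,0,0,0],[1,12,0,0,0,0],[1,28,0,0,0,0],[2,50,0,0,0,0],[3,75,0,0,0,0],[3,100,0,0,0,0],[4,125,0,0,0,0],[5,150,0,0,0,0],[6,175,0,0,0,0],[6,197,0,0,0,0],[7,213,0,0,0,0],[7,222,0,0,0,0],[7,226,0,0,0,0],[7,226,0,0,0,0],[7,226,0,0,0,0],[7,226,0,0,0,0]],
  ],
)

```text
time: 6.05
position: [0.5433, -0.1615, 0.2223]
tool_rot: [1.0, 0.0, -0.0, -0.0]
ft_force: [-0.0, 0.4, -1.4]
grip_width: 0.035
```

```bash
python3 - <<'E'
from rig import robot
import cv2,numpy as np
from h import *
o=robot.get_obs();print(o["time"],o["position"],o["tool_rot"],o["ft_force"],o["grip_width"])
c=robot.camera("wrist");s=robot.camera("scene")
cv2.imwrite("pics/w2.png",np.hstack([cv2.resize(c["color"],(400,300)),cv2.resize(s["color"][80:320,300:620],(400,300))])[:,:,::-1])
E
```

```text
6.05 [ 0.5432888  -0.16154459  0.22225334] [ 9.99999953e-01  1.69769964e-04 -1.67985496e-04 -1.92391760e-04] [-0.00398311  0.36954256 -1.43975786] 0.0350472844374963
```

View pics/w2.png

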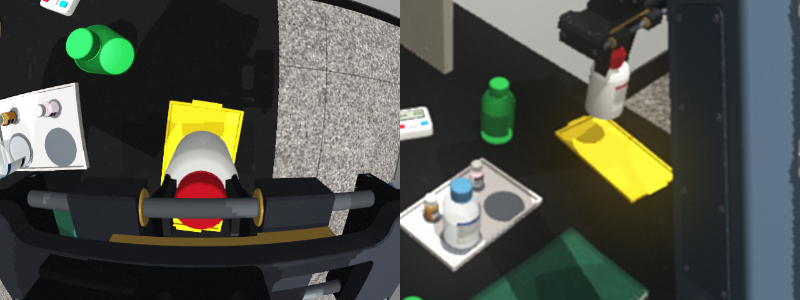

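Wrist and scene views: the bottle is over the tray, but it seems tilted in the scene crop at (605,85). I'll measure the tilt from depth before lowering.

```bash
cat >> h.py <<'E'
def pts(c):
    v,u=np.nonzero(c["depth"]>0);d=c["depth"][v,u];K=c["K"]
    P=np.c_[(u-K[0,2])/K[0,0]*d,(v-K[1,2])/K[1,1]*d,d];T=c["camera_from_world"];return (P-T[:3,3])@T[:3,:3]
def circ(P,r):
    from scipy.optimize import least_squares
    f=least_squares(lambda p:np.hypot(P[:,0]-p[0],P[:,1]-p[1])-r,P[:,:2].mean(0),loss="soft_l1",f_scale=.002)
    return f.x
def slices(c,ctr,zs,r,h=.006):
    "circle centre of upright-cylinder points at each height"
    P=pts(c);P=P[np.hypot(P[:,0]-ctr[0],P[:,1]-ctr[1])<r+.03]
    for z in zs:
        Q=P[abs(P[:,2]-z)<h]
        if len(Q)>15: print(round(z,3),len(Q),circ(Q,r).round(4))
E
python3 - <<'E'
from rig import robot
from h import *
for n in("scene","top"):
    c=robot.camera(n);print(n);slices(c,(.543,-.162),np.arange(.07,.15,.01),.03)
    slices(c,(.532,.152),np.arange(.02,.08,.02),.0275)
E
```

```text
scene
0.07 34 [ 0.5439 -0.1632]
0.08 139 [ 0.5435 -0.1627]
0.09 140 [ 0.5432 -0.1622]
0.1 147 [ 0.543 -0.162]
0.11 152 [ 0.5431 -0.1621]
0.12 154 [ 0.5432 -0.162 ]
0.13 155 [ 0.5432 -0.162 ]
0.14 157 [ 0.5433 -0.1617]
0.02 175 [0.5349 0.1536]
0.04 167 [0.5352 0.1533]
0.06 136 [0.5334 0.1524]
top
0.02 63 [0.5258 0.163 ]
0.04 47 [0.5517 0.1571]
0.06 18 [0.5316 0.1526]
```

The depth slices show it upright; the lean was only perspective. Lowering.

Request:
carry_out(
  rows=[
    [[0,0,6,0,0,0],[0,0,20,0,0,0],[0,0,36,0,0,0],[0,0,50,0,0,0],[0,0,59,0,0,0],[0,0,63,0,0,0],[0,0,65,0,0,0],[0,0,66,0,0,0],[0,0,66,0,0,0],[0,0,66,0,0,0]],
  ],
)

```text
time: 7.25
position: [0.5437, -0.1626, 0.1568]
tool_rot: [1.0, -0.0, 0.001, 0.0]
ft_force: [0.2, -0.4, -1.8]
grip_width: 0.0354
```

Request:
carry_out(
  rows=[
    [[0,0,1,0,0,0],[0,0,1,0,0,0],[0,0,1,0,0,0]],
  ],
)

```text
time: 7.55
position: [0.5439, -0.1628, 0.1561]
tool_rot: [1.0, -0.0, 0.001, 0.0]
ft_force: [-0.5, -0.3, 5.1]
grip_width: 0.0352
```

Request:
carry_out(
  rows=[
    [[0,0,0,0,0,0],[0,0,0,0,0,0],[0,0,0,0,0,0],[0,0,0,0,0,0],[0,0,0,0,0,0]],
  ],
  fingers=0.8,
)

```text
time: 8.05
position: [0.5433, -0.1624, 0.155]
tool_rot: [1.0, -0.0, -0.0, -0.0]
ft_force: [0.1, 0.3, 0.1]
grip_width: 0.0658
```

Request:
carry_out(
  rows=[
    [[0,0,-8,0,0,0],[0,0,-30,0,0,0],[0,0,-55,0,0,0],[0,0,-75,0,0,0],[0,0,-80,0,0,0]],
  ],
)

```text
time: 8.55
position: [0.5446, -0.163, 0.2381]
tool_rot: [1.0, -0.0, 0.002, 0.001]
ft_force: [0.1, -0.6, -0.4]
grip_width: 0.0696
```

Red was set down cleanly. Next, above the blue bottle at about (0.532, 0.153).

Request:
carry_out(
  rows=[
    [[-1,-20,0,0,0,0],[-3,-55,0,0,0,0],[-4,-95,0,0,0,0],[-6,-135,0,0,0,0],[-7,-175,0,0,0,0],[-8,-215,0,0,0,0],[-9,-255,0,0,0,0],[-10,-288,0,0,0,0],[-11,-308,0,0,0,0],[-11,-315,0,0,0,0],[-11,-315,0,0,0,0],[-11,-315,0,0,0,0],[-11,-315,0,0,0,0]],
  ],
)

```text
time: 9.85
position: [0.5328, 0.1513, 0.2351]
tool_rot: [1.0, -0.001, -0.0, 0.0]
ft_force: [-0.8, -1.1, -0.1]
grip_width: 0.0695
```

```bash
python3 - <<'E'
from rig import robot
from h import *
o=robot.get_obs();print(o["time"],o["position"])
c=robot.camera("scene");slices(c,(.543,-.162),np.arange(.02,.08,.02),.03);print()
c=robot.camera("wrist")
m,l,b=blobs(c,95,118,smin=60)
for x in b:
  print("blue",x,onz(c,x[6],x[7],.115,True), onz(c,x[1]+x[3]/2,x[2]+x[4]-x[3]/2,.115,True))
E
```

```text
9.85 [0.53279993 0.15127141 0.23513779]
0.02 129 [ 0.5438 -0.1633]
0.04 126 [ 0.5438 -0.1637]
0.06 129 [ 0.5437 -0.1637]

blue (1, np.int32(87), np.int32(210), np.int32(54), np.int32(63), np.int32(2645), np.float64(113.4), np.float64(240.3)) [0.54960597 0.28892887 0.115     ] [0.54568993 0.28910035 0.115     ]
blue (2, np.int32(294), np.int32(232), np.int32(52), np.int32(56), np.int32(2305), np.float64(319.6), np.float64(260.1)) [0.53677351 0.15265861 0.115     ] [0.53557087 0.15242248 0.115     ]
```

Red stands upright on the tray at (0.544, -0.163). Blue agrees with the earlier fix, so I'll grip it.

Request:
carry_out(
  rows=[
    [[0,-1,15,0,0,0],[0,-1,40,0,0,0],[0,-1,62,0,0,0],[0,-1,75,0,0,0],[0,-1,79,0,0,0],[0,-1,79,0,0,0],[0,-1,79,0,0,0]],
  ],
)

```text
time: 10.65
position: [0.5333, 0.1535, 0.157]
tool_rot: [1.0, -0.0, 0.001, -0.0]
ft_force: [0.1, -0.3, 0.6]
grip_width: 0.0698
```

Request:
carry_out(
  rows=[
    [[0,0,0,0,0,0],[0,0,0,0,0,0],[0,0,0,0,0,0],[0,0,0,0,0,0],[0,0,0,0,0,0],[0,0,0,0,0,0],[0,0,0,0,0,0]],
  ],
  fingers=0,
  grip_force=30,
)

```text
time: 11.35
position: [0.5327, 0.1533, 0.1563]
tool_rot: [1.0, -0.0, 0.0, 0.0]
ft_force: [-0.1, -1.4, 0.1]
grip_width: 0.031
```

Request:
carry_out(
  rows=[
    [[0,0,-3,0,0,0],[0,0,-10,0,0,0],[0,0,-22,0,0,0],[0,0,-36,0,0,0],[0,0,-50,0,0,0],[0,0,-60,0,0,0],[0,0,-65,0,0,0],[0,0,-65,0,0,0],[0,0,-65,0,0,0]],
  ],
)

```text
time: 12.25
position: [0.5323, 0.1535, 0.221]
tool_rot: [1.0, -0.0, -0.0, 0.0]
ft_force: [-0.3, 0.6, -4.1]
grip_width: 0.0312
```

Request:
carry_out(
  rows=[
    [[-1,3,0,0,0,0],[-3,12,0,0,0,0],[-7,28,0,0,0,0],[-14,52,0,0,0,0],[-21,80,0,0,0,0],[-28,108,0,0,0,0],[-36,136,0,0,0,0],[-43,164,0,0,0,0],[-50,192,0,0,0,0],[-58,220,0,0,0,0],[-65,248,0,0,0,0],[-72,273,0,0,0,0],[-77,291,0,0,0,0],[-79,300,0,0,0,0],[-80,304,0,0,0,0],[-80,304,0,0,0,0],[-80,304,0,0,0,0],[-80,304,0,0,0,0]],
  ],
)

```text
time: 14.05
position: [0.4524, -0.1496, 0.2212]
tool_rot: [1.0, 0.0, -0.0, -0.0]
ft_force: [-0.1, 0.0, -3.1]
grip_width: 0.0314
```

Request:
carry_out(
  rows=[
    [[0,0,6,0,0,0],[0,0,20,0,0,0],[0,0,36,0,0,0],[0,0,50,0,0,0],[0,0,59,0,0,0],[0,0,63,0,0,0],[0,0,65,0,0,0],[0,0,66,0,0,0],[0,0,66,0,0,0],[0,0,66,0,0,0]],
  ],
)

```text
time: 15.05
position: [0.4526, -0.1506, 0.1557]
tool_rot: [1.0, -0.0, 0.0, 0.0]
ft_force: [0.2, 0.6, -2.1]
grip_width: 0.0315
```

Request:
carry_out(
  rows=[
    [[0,0,1,0,0,0],[0,0,1,0,0,0],[0,0,1,0,0,0]],
  ],
)

```text
time: 15.35
position: [0.4529, -0.1508, 0.1552]
tool_rot: [1.0, -0.0, 0.001, 0.001]
ft_force: [-1.6, 0.7, 6.2]
grip_width: 0.0311
```

Request:
carry_out(
  rows=[
    [[0,0,0,0,0,0],[0,0,0,0,0,0],[0,0,0,0,0,0],[0,0,0,0,0,0],[0,0,0,0,0,0]],
  ],
  fingers=0.8,
)

```text
time: 15.85
position: [0.4524, -0.1504, 0.1541]
tool_rot: [1.0, -0.0, -0.0, -0.0]
ft_force: [0.4, -1.1, -0.2]
grip_width: 0.0633
```

Request:
carry_out(
  rows=[
    [[0,0,-8,0,0,0],[0,0,-30,0,0,0],[0,0,-55,0,0,0],[0,0,-75,0,0,0],[0,0,-80,0,0,0],[0,0,-80,0,0,0]],
  ],
)

```text
time: 16.45
position: [0.4527, -0.1506, 0.2351]
tool_rot: [1.0, -0.0, 0.001, 0.001]
ft_force: [-0.6, -0.2, -0.3]
grip_width: 0.0697
```

Request:
carry_out(
  rows=[
    [[9,-20,0,0,0,0],[25,-54,0,0,0,0],[42,-92,0,0,0,0],[60,-130,0,0,0,0],[77,-168,0,0,0,0],[95,-206,10,0,0,0],[112,-244,25,0,0,0],[128,-279,40,0,0,0],[138,-300,48,0,0,0],[142,-308,50,0,0,0],[142,-308,50,0,0,0],[142,-308,50,0,0,0],[142,-308,50,0,0,0]],
  ],
)

```text
time: 17.75
position: [0.5943, 0.1561, 0.1846]
tool_rot: [1.0, -0.001, -0.0, 0.0]
ft_force: [-0.6, 0.2, 0.4]
grip_width: 0.0696
```

```bash
python3 - <<'E'
from rig import robot
from h import *
o=robot.get_obs();print(o["time"],o["position"],o["tool_rot"])
s=robot.camera("scene");slices(s,(.543,-.162),[.02,.06],.03);print();slices(s,(.452,-.15),[.02,.06],.0275)
print("vial body");slices(s,(.595,.158),[.01,.016,.022,.028],.0115,.004);print("cap");slices(s,(.595,.158),[.037,.042],.009,.004)
c=robot.camera("wrist");np.savez("pics/w3.npz",**c)
cv2.imwrite("pics/w3.png",np.hstack([cv2.resize(c["color"],(400,300)),cv2.resize(s["color"][80:320,240:560],(400,300))])[:,:,::-1])
E
```

```text
17.75 [0.59430506 0.15608417 0.18458104] [ 9.99999289e-01 -1.16925605e-03 -1.52194710e-04  1.77843009e-04]
0.02 120 [ 0.5435 -0.1633]
0.06 140 [ 0.5435 -0.1636]

0.02 120 [ 0.454  -0.1514]
0.06 90 [ 0.454  -0.1518]
vial body
0.01 273 [0.5935 0.1612]
0.016 54 [0.5998 0.1635]
0.022 34 [0.5928 0.1608]
0.028 35 [0.5926 0.1604]
cap
0.037 55 [0.5917 0.1615]
0.042 34 [0.5926 0.1596]
```

View pics/w3.png

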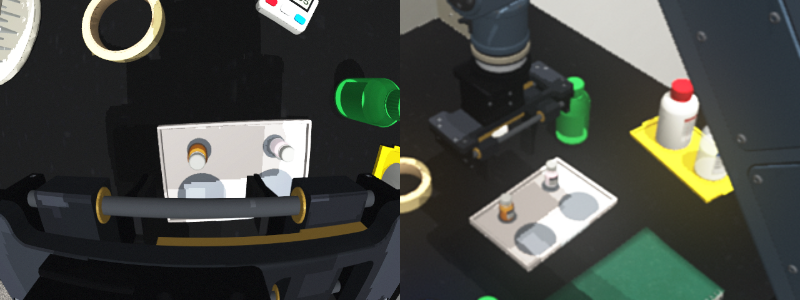

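The wrist view shows the amber vial's cap at about (198,156) in the half picture, just ahead of the fingers. In the scene crop both bottles stand on the tray.

```bash
python3 - <<'E'
from h import *
c=dict(np.load("pics/w3.npz"))
for u,v in((317,249),(317,253)): print(onz(c,u,v,.049,True))
cv2.imwrite("pics/w3c.png",cv2.resize(c["color"][215:275,275:355],None,fx=6,fy=6,interpolation=2)[:,:,::-1])
E
```

```text
[0.60077587 0.15917713 0.049     ]
[0.59810537 0.15919147 0.049     ]
```

View pics/w3c.png

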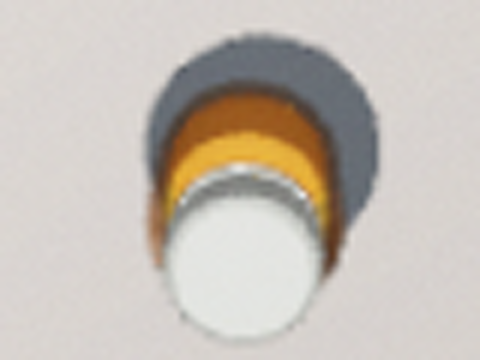

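The crop puts the cap top at pixel (315.5, 259.5), so the vial is at about (0.594, 0.160), matching the scene depth. I'll narrow the fingers to clear the rim, then descend and grip gently.

Request:
carry_out(
  rows=[
    [[-1,-4,0,0,0,0],[-1,-4,12,0,0,0],[-1,-4,32,0,0,0],[-1,-4,54,0,0,0],[-1,-4,74,0,0,0],[-1,-4,89,0,0,0],[-1,-4,97,0,0,0],[-1,-4,101,0,0,0],[-1,-4,101,0,0,0],[-1,-4,101,0,0,0]],
  ],
  fingers=0.5,
)

```text
time: 18.85
position: [0.5942, 0.1615, 0.0839]
tool_rot: [1.0, -0.0, 0.001, -0.0]
ft_force: [-0.4, 0.1, -0.4]
grip_width: 0.0435
```

Request:
carry_out(
  rows=[
    [[0,0,0,0,0,0],[0,0,0,0,0,0],[0,0,0,0,0,0],[0,0,0,0,0,0],[0,0,0,0,0,0],[0,0,0,0,0,0]],
  ],
  fingers=0,
  grip_force=10,
)

```text
time: 19.45
position: [0.5938, 0.1615, 0.0837]
tool_rot: [1.0, -0.0, 0.0, -0.0]
ft_force: [-0.2, 0.9, 2.7]
grip_width: 0.0225
```

Request:
carry_out(
  rows=[
    [[0,0,-3,0,0,0],[0,0,-10,0,0,0],[0,0,-24,0,0,0],[0,0,-42,0,0,0],[0,0,-60,0,0,0],[0,0,-74,0,0,0],[0,0,-82,0,0,0],[0,0,-85,0,0,0],[0,0,-85,0,0,0]],
  ],
)

```text
time: 20.35
position: [0.5936, 0.1615, 0.1686]
tool_rot: [1.0, -0.0, 0.0, -0.0]
ft_force: [-0.3, -0.8, -0.1]
grip_width: 0.0225
```

Vial held at 22.5 mm. Carrying it to the dish at (0.519, 0.361).

Request:
carry_out(
  rows=[
    [[-2,-5,0,0,0,0],[-7,-18,0,0,0,0],[-14,-38,0,0,0,0],[-24,-63,0,0,0,0],[-33,-88,0,0,0,0],[-42,-113,0,0,0,0],[-52,-138,0,0,0,0],[-61,-163,0,0,0,0],[-68,-182,0,0,0,0],[-73,-195,0,0,0,0],[-75,-200,0,0,0,0],[-75,-200,0,0,0,0],[-75,-200,0,0,0,0]],
  ],
)

```text
time: 21.65
position: [0.5189, 0.361, 0.1681]
tool_rot: [1.0, -0.001, -0.0, 0.0]
ft_force: [0.6, -0.9, 0.2]
grip_width: 0.0226
```

```bash
python3 - <<'E'
from rig import robot
from h import *
o=robot.get_obs();print(o["time"],o["position"],o["tool_rot"],o["grip_width"])
s=robot.camera("scene");c=robot.camera("wrist");t=robot.camera("top")
m,l,b=blobs(c,105,125,smin=150)
for x in b:print(x,onz(c,x[1]+x[3]/2,x[2]+x[4]/2,.006,True))
for k in (s,t):
  print("blue px",[ (x[1:6],onz(k,x[1]+x[3]/2,x[2]+x[4]/2,.006).round(4)) for x in blobs(k,105,125,smin=150,amin=100)[2]])
cv2.imwrite("pics/w4.png",np.hstack([cv2.resize(c["color"],(400,300)),cv2.resize(s["color"][200:440,140:460],(400,300))])[:,:,::-1])
E
```

```text
21.65 [0.5189292  0.36098131 0.16805736] [ 9.99999802e-01 -5.58499714e-04 -1.22470396e-04  2.63421823e-04] 0.02264623717828285
(1, np.int32(25), np.int32(47), np.int32(21), np.int32(68), np.int32(317), np.float64(39.0), np.float64(79.1)) [0.66324653 0.60005457 0.006     ]
(3, np.int32(276), np.int32(201), np.int32(90), np.int32(83), np.int32(5834), np.float64(320.8), np.float64(242.5)) [0.52243073 0.36122954 0.006     ]
blue px [((np.int32(421), np.int32(315), np.int32(137), np.int32(165), np.int32(4316)), array([0.1964, 0.1605, 0.006 ])), ((np.int32(242), np.int32(320), np.int32(39), np.int32(35), np.int32(1046)), array([0.5175, 0.3619, 0.006 ])), ((np.int32(366), np.int32(430), np.int32(55), np.int32(50), np.int32(1086)), array([0.2291, 0.3346, 0.006 ]))]
blue px []
```

View pics/w4.png

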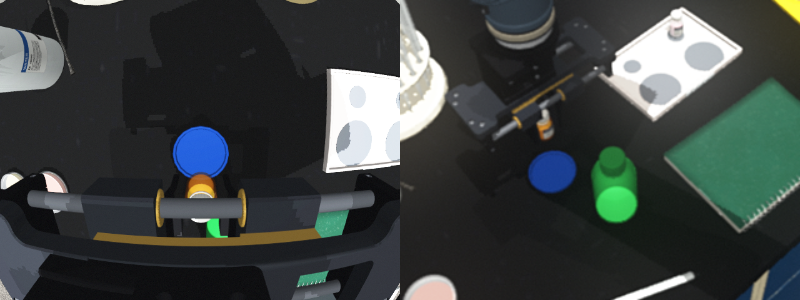

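The wrist view has the dish at about (200,152) in the half picture, directly under the held vial, and all views give (0.519–0.522, 0.361). Lowering.

Request:
carry_out(
  rows=[
    [[1,0,5,0,0,0],[1,0,18,0,0,0],[1,0,36,0,0,0],[1,0,54,0,0,0],[1,0,69,0,0,0],[1,0,78,0,0,0],[1,0,82,0,0,0],[1,0,84,0,0,0],[1,0,85,0,0,0],[1,0,85,0,0,0],[1,0,85,0,0,0]],
  ],
)

```text
time: 22.9
position: [0.5201, 0.3617, 0.0839]
tool_rot: [1.0, -0.0, 0.001, -0.0]
ft_force: [-1.0, -0.6, -0.9]
grip_width: 0.0225
```

Request:
carry_out(
  rows=[
    [[0,0,1,0,0,0],[0,0,1,0,0,0],[0,0,1,0,0,0]],
  ],
)

```text
time: 23.2
position: [0.5201, 0.3617, 0.0827]
tool_rot: [1.0, -0.0, 0.0, -0.0]
ft_force: [-1.2, 0.1, 1.7]
grip_width: 0.0228
```

Request:
carry_out(
  rows=[
    [[0,0,0,0,0,0],[0,0,0,0,0,0],[0,0,0,0,0,0],[0,0,0,0,0,0],[0,0,0,0,0,0]],
  ],
  fingers=0.5,
)

```text
time: 23.7
position: [0.5197, 0.3615, 0.0822]
tool_rot: [1.0, -0.0, -0.0, 0.0]
ft_force: [0.8, -0.2, -0.7]
grip_width: 0.0424
```

Request:
carry_out(
  rows=[
    [[0,0,-5,0,0,0],[0,0,-20,0,0,0],[0,0,-45,0,0,0],[0,0,-75,0,0,0],[0,0,-105,0,0,0],[0,0,-130,0,0,0],[0,0,-147,0,0,0],[0,0,-152,0,0,0],[0,0,-152,0,0,0]],
  ],
)

```text
time: 24.6
position: [0.5201, 0.3617, 0.2359]
tool_rot: [1.0, -0.0, 0.001, -0.001]
ft_force: [0.4, 0.5, 0.1]
grip_width: 0.0436
```

```bash
python3 - <<'E'
from rig import robot
from h import *
o=robot.get_obs();print(o["time"],o["position"])
s=robot.camera("scene")
print("body");slices(s,(.52,.361),[.015,.022,.028],.0115,.003);print("cap");slices(s,(.52,.361),[.038,.043,.048],.009,.003)
c=robot.camera("wrist")
cv2.imwrite("pics/w5.png",np.hstack([cv2.resize(c["color"][120:360,160:480],(400,300)),cv2.resize(s["color"][250:370,220:380],(400,300))])[:,:,::-1])
E
```

```text
24.6 [0.52009664 0.36171365 0.23589558]
body
0.015 29 [0.5192 0.362 ]
0.022 32 [0.5186 0.3619]
0.028 26 [0.5189 0.3615]
cap
0.038 39 [0.5193 0.3619]
0.043 17 [0.5198 0.3615]
0.048 75 [0.5197 0.3645]
```

View pics/w5.png

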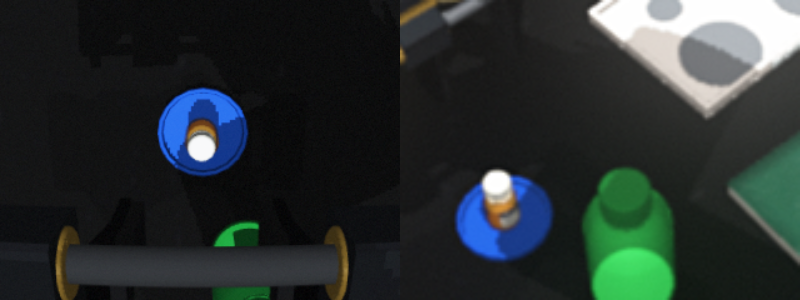

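The wrist crop shows the amber vial standing in the dish at (200,145), and depth slices put it upright at (0.519, 0.362). Next is fetching the blue bottle; while the caddy is empty I'll measure the pads.

Request:
carry_out(
  rows=[
    [[-3,20,0,0,0,0],[-7,54,0,0,0,0],[-12,94,0,0,0,0],[-18,134,0,0,0,0],[-23,174,0,0,0,0],[-28,214,0,0,0,0],[-33,254,0,0,0,0],[-39,294,0,0,0,0],[-44,334,0,0,0,0],[-49,374,0,0,0,0],[-54,414,0,0,0,0],[-60,454,0,0,0,0],[-64,488,0,0,0,0],[-66,506,0,0,0,0],[-67,512,0,0,0,0],[-67,512,0,0,0,0],[-67,512,0,0,0,0],[-67,512,0,0,0,0]],
  ],
  fingers=0.8,
)

```text
time: 26.5
position: [0.4522, -0.1491, 0.234]
tool_rot: [1.0, 0.0, -0.0, -0.0]
ft_force: [-0.2, 0.1, 0.3]
grip_width: 0.0698
```

```bash
python3 - <<'E'
from rig import robot
from h import *
o=robot.get_obs();print(o["time"],o["position"],o["tool_rot"])
t=robot.camera("top");s=robot.camera("scene")
for n,c in(("top",t),("scene",s)):
  g=cv2.cvtColor(c["color"],cv2.COLOR_RGB2GRAY)
  for w in((.531,.1545),(.536,.0605)):
    p=c["K"]@(c["camera_from_world"]@np.array([*w,.004,1]))[:3];u,v=(p[:2]/p[2]).astype(int)
    a=g[v-16:v+17,u-22:u+23];th,m=cv2.threshold(a,0,255,cv2.THRESH_BINARY_INV|cv2.THRESH_OTSU)
    n_,l,st,ce=cv2.connectedComponentsWithStats(m);k=l[16,22]
    x=st[k];print(n,(u,v),th,x.tolist(),onz(c,u-22+x[0]+x[2]/2-.5,v-16+x[1]+x[3]/2-.5,.004).round(4))
c=robot.camera("wrist")
for x in blobs(c,95,118,smin=60,amin=500)[2]: print("blue",x,onz(c,x[1]+x[3]/2,x[2]+x[4]-x[3]/2,.114,True))
cv2.imwrite("pics/w6.png",np.hstack([cv2.resize(c["color"],(400,300)),cv2.resize(t["color"][200:320,250:410],(400,300))])[:,:,::-1])
E
```

```text
26.5 [ 0.45220912 -0.14914478  0.23399862] [ 9.99999754e-01  3.57585206e-04 -4.41997894e-04 -4.10506177e-04]
top (np.int64(302), np.int64(273)) 168.0 [0, 0, 45, 33, 1448] [0.5321 0.1554 0.004 ]
top (np.int64(345), np.int64(269)) 198.0 [8, 3, 29, 28, 619] [0.5362 0.0606 0.004 ]
scene (np.int64(348), np.int64(271)) 200.0 [6, 4, 34, 25, 636] [0.5312 0.1547 0.004 ]
scene (np.int64(383), np.int64(244)) 153.0 [6, 5, 33, 24, 599] [0.5371 0.0606 0.004 ]
blue (1, np.int32(299), np.int32(231), np.int32(52), np.int32(57), np.int32(2306), np.float64(324.8), np.float64(259.4)) [ 0.4551196  -0.15112335  0.114     ]
```

View pics/w6.png

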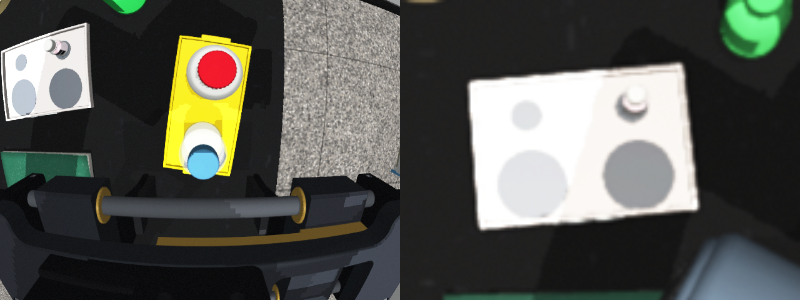

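Pads are confirmed at (0.531, 0.155) for blue and (0.5365, 0.0605) for red. Both bottles stand on the tray, red at (217,70) and blue at (203,160) in the wrist half. Gripping blue.

Request:
carry_out(
  rows=[
    [[1,2,15,0,0,0],[1,2,40,0,0,0],[1,2,62,0,0,0],[1,2,75,0,0,0],[1,2,79,0,0,0],[1,2,79,0,0,0],[1,2,79,0,0,0]],
  ],
)

```text
time: 27.35
position: [0.4538, -0.1524, 0.1558]
tool_rot: [1.0, -0.0, 0.0, 0.0]
ft_force: [1.4, -0.1, 0.9]
grip_width: 0.0698
```

Request:
carry_out(
  rows=[
    [[0,0,0,0,0,0],[0,0,0,0,0,0],[0,0,0,0,0,0],[0,0,0,0,0,0],[0,0,0,0,0,0],[0,0,0,0,0,0],[0,0,0,0,0,0]],
  ],
  fingers=0,
  grip_force=30,
)

```text
time: 28.05
position: [0.4533, -0.1522, 0.1553]
tool_rot: [1.0, -0.0, -0.0, -0.0]
ft_force: [0.7, 1.9, 1.8]
grip_width: 0.0313
```

Request:
carry_out(
  rows=[
    [[0,0,-3,0,0,0],[0,0,-10,0,0,0],[0,0,-22,0,0,0],[0,0,-36,0,0,0],[0,0,-50,0,0,0],[0,0,-60,0,0,0],[0,0,-65,0,0,0],[0,0,-65,0,0,0],[0,0,-65,0,0,0]],
  ],
)

```text
time: 28.95
position: [0.4531, -0.1523, 0.22]
tool_rot: [1.0, -0.0, -0.0, -0.0]
ft_force: [0.4, -0.3, -3.7]
grip_width: 0.0314
```

Request:
carry_out(
  rows=[
    [[1,-3,0,0,0,0],[3,-12,0,0,0,0],[7,-28,0,0,0,0],[14,-52,0,0,0,0],[21,-80,0,0,0,0],[28,-108,0,0,0,0],[35,-136,0,0,0,0],[42,-164,0,0,0,0],[50,-192,0,0,0,0],[57,-220,0,0,0,0],[64,-248,0,0,0,0],[71,-274,0,0,0,0],[76,-293,0,0,0,0],[78,-302,0,0,0,0],[79,-306,0,0,0,0],[79,-306,0,0,0,0],[79,-306,0,0,0,0],[79,-306,0,0,0,0]],
  ],
)

```text
time: 30.75
position: [0.5324, 0.1526, 0.2202]
tool_rot: [1.0, -0.001, -0.0, 0.0]
ft_force: [-0.3, 0.4, -2.9]
grip_width: 0.0313
```

Request:
carry_out(
  rows=[
    [[0,0,6,0,0,0],[0,0,20,0,0,0],[0,0,36,0,0,0],[0,0,50,0,0,0],[0,0,58,0,0,0],[0,0,61,0,0,0],[0,0,62,0,0,0],[0,0,63,0,0,0],[0,0,63,0,0,0],[0,0,63,0,0,0]],
  ],
)

```text
time: 31.75
position: [0.5329, 0.1536, 0.1578]
tool_rot: [1.0, -0.0, 0.001, -0.0]
ft_force: [0.3, -0.3, -2.7]
grip_width: 0.0311
```

Request:
carry_out(
  rows=[
    [[-1,-1,0,0,0,0],[-1,-1,1,0,0,0],[-1,-1,2,0,0,0],[-1,-1,2,0,0,0],[-1,-1,2,0,0,0]],
  ],
)

```text
time: 32.25
position: [0.5319, 0.1547, 0.1562]
tool_rot: [1.0, -0.0, 0.001, -0.0]
ft_force: [-1.5, 0.7, 5.6]
grip_width: 0.0311
```

Request:
carry_out(
  rows=[
    [[0,0,0,0,0,0],[0,0,0,0,0,0],[0,0,0,0,0,0],[0,0,0,0,0,0],[0,0,0,0,0,0]],
  ],
  fingers=0.8,
)

```text
time: 32.75
position: [0.5317, 0.1544, 0.1551]
tool_rot: [1.0, -0.0, -0.0, 0.0]
ft_force: [0.3, 0.4, 0.7]
grip_width: 0.0634
```

Request:
carry_out(
  rows=[
    [[0,0,-8,0,0,0],[0,0,-30,0,0,0],[0,0,-55,0,0,0],[0,0,-75,0,0,0],[0,0,-80,0,0,0],[0,0,-80,0,0,0]],
  ],
)

```text
time: 33.35
position: [0.532, 0.1546, 0.2362]
tool_rot: [1.0, -0.0, 0.001, -0.0]
ft_force: [-0.3, -0.5, -0.3]
grip_width: 0.0695
```

Request:
carry_out(
  rows=[
    [[1,20,0,0,0,0],[2,55,0,0,0,0],[4,95,0,0,0,0],[5,135,0,0,0,0],[7,175,0,0,0,0],[8,215,0,0,0,0],[10,255,0,0,0,0],[11,290,0,0,0,0],[12,311,0,0,0,0],[12,317,0,0,0,0],[12,317,0,0,0,0],[12,317,0,0,0,0],[12,317,0,0,0,0]],
  ],
)

```text
time: 34.65
position: [0.5431, -0.1609, 0.2349]
tool_rot: [1.0, 0.0, -0.001, -0.0]
ft_force: [-0.2, 0.6, 0.3]
grip_width: 0.0698
```

```bash
python3 - <<'E'
from rig import robot
from h import *
o=robot.get_obs();print(o["time"],o["position"])
s=robot.camera("scene");slices(s,(.532,.1545),[.02,.04,.06],.0275)
c=robot.camera("wrist")
for x in blobs(c,170,180,amin=500)[2]: print("red",x,onz(c,x[1]+x[3]/2,x[2]+x[4]-x[3]/2,.117,True))
E
```

```text
34.65 [ 0.54305398 -0.16090684  0.23494928]
0.02 149 [0.5316 0.1557]
0.04 127 [0.5321 0.1556]
0.06 133 [0.5319 0.1555]
red (2, np.int32(298), np.int32(230), np.int32(57), np.int32(62), np.int32(2811), np.float64(325.7), np.float64(260.9)) [ 0.54563583 -0.16364748  0.117     ]
```

Blue is upright on its pad at (0.532, 0.1555). Gripping red.

Request:
carry_out(
  rows=[
    [[1,2,15,0,0,0],[1,2,40,0,0,0],[1,2,62,0,0,0],[1,2,75,0,0,0],[1,2,78,0,0,0],[1,2,78,0,0,0],[1,2,78,0,0,0]],
  ],
)

```text
time: 35.45
position: [0.545, -0.1646, 0.1581]
tool_rot: [1.0, -0.0, 0.001, 0.0]
ft_force: [-0.1, 0.5, -0.0]
grip_width: 0.0697
```

Request:
carry_out(
  rows=[
    [[0,0,0,0,0,0],[0,0,0,0,0,0],[0,0,0,0,0,0],[0,0,0,0,0,0],[0,0,0,0,0,0],[0,0,0,0,0,0],[0,0,0,0,0,0]],
  ],
  fingers=0,
  grip_force=30,
)

```text
time: 36.15
position: [0.5444, -0.1644, 0.1573]
tool_rot: [1.0, -0.0, 0.0, -0.0]
ft_force: [-0.9, 1.9, 1.5]
grip_width: 0.035
```

Request:
carry_out(
  rows=[
    [[0,0,-3,0,0,0],[0,0,-10,0,0,0],[0,0,-22,0,0,0],[0,0,-36,0,0,0],[0,0,-50,0,0,0],[0,0,-60,0,0,0],[0,0,-65,0,0,0],[0,0,-65,0,0,0],[0,0,-65,0,0,0]],
  ],
)

```text
time: 37.05
position: [0.5441, -0.1644, 0.2221]
tool_rot: [1.0, -0.0, -0.0, -0.0]
ft_force: [-0.4, 0.4, -1.8]
grip_width: 0.0353
```

Request:
carry_out(
  rows=[
    [[0,-3,0,0,0,0],[-1,-12,0,0,0,0],[-1,-28,0,0,0,0],[-2,-50,0,0,0,0],[-3,-75,0,0,0,0],[-4,-100,0,0,0,0],[-5,-125,0,0,0,0],[-6,-150,0,0,0,0],[-7,-175,0,0,0,0],[-7,-197,0,0,0,0],[-8,-213,0,0,0,0],[-8,-222,0,0,0,0],[-8,-226,0,0,0,0],[-8,-226,0,0,0,0],[-8,-226,0,0,0,0]],
  ],
)

```text
time: 38.55
position: [0.5367, 0.0609, 0.2222]
tool_rot: [1.0, -0.001, 0.0, 0.0]
ft_force: [0.7, 0.4, -1.2]
grip_width: 0.0356
```

Request:
carry_out(
  rows=[
    [[0,0,6,0,0,0],[0,0,20,0,0,0],[0,0,36,0,0,0],[0,0,50,0,0,0],[0,0,58,0,0,0],[0,0,61,0,0,0],[0,0,62,0,0,0],[0,0,62,0,0,0],[0,0,62,0,0,0],[0,0,62,0,0,0]],
  ],
)

```text
time: 39.55
position: [0.5407, 0.0607, 0.1631]
tool_rot: [1.0, -0.001, 0.005, 0.0]
ft_force: [2.7, 0.4, 11.0]
grip_width: 0.0352
```

Contact came 5 mm early (11 N, pushed +x): the foot is probably on the near rim, where this bottle has only about 1 mm of clearance. I'll lift and look.

Request:
carry_out(
  rows=[
    [[0,0,-4,0,0,0],[0,0,-12,0,0,0],[0,0,-20,0,0,0],[0,0,-20,0,0,0],[0,0,-20,0,0,0]],
  ],
)

```text
time: 40.05
position: [0.5365, 0.0615, 0.1803]
tool_rot: [1.0, -0.0, 0.0, 0.0]
ft_force: [-0.2, 0.1, -2.0]
grip_width: 0.0354
```

```bash
python3 - <<'E'
from rig import robot
from h import *
o=robot.get_obs();print(o["time"],o["position"],o["tool_rot"],o["ft_force"],o["grip_width"])
s=robot.camera("scene");t=robot.camera("top");np.savez("pics/s7.npz",**s)
slices(s,(.538,.061),np.arange(.035,.11,.01),.03,.005)
P=pts(s);Q=P[(np.hypot(P[:,0]-.537,P[:,1]-.061)<.05)&(P[:,2]>.016)];print("lowest",np.sort(Q[:,2])[:200:20].round(4))
cv2.imwrite("pics/w7.png",cv2.resize(s["color"][170:300,300:460],(800,600),interpolation=2)[:,:,::-1][:600])
# caddy outer corners (rim top) from top view
g=cv2.cvtColor(t["color"],cv2.COLOR_RGB2HSV);m=cv2.inRange(g,(0,0,120),(180,70,255));k=np.zeros_like(m);k[222:295,270:375]=255
E
```

```text
40.05 [0.5364544  0.06146959 0.18032597] [ 9.99999898e-01 -4.52195934e-04  1.30554052e-05  5.96646664e-06] [-0.23211625  0.08044797 -2.02183505] 0.03541278979021861
0.035 129 [0.536  0.0636]
0.045 145 [0.5326 0.0626]
0.055 132 [0.5325 0.0622]
0.065 127 [0.5326 0.062 ]
0.075 130 [0.5331 0.0619]
0.085 139 [0.5338 0.0617]
0.095 125 [0.5343 0.0618]
0.105 175 [0.5353 0.0612]
lowest [0.0163 0.033  0.0355 0.0372 0.039  0.0408 0.0424 0.0439 0.0455 0.0469]
```

View pics/w7.png

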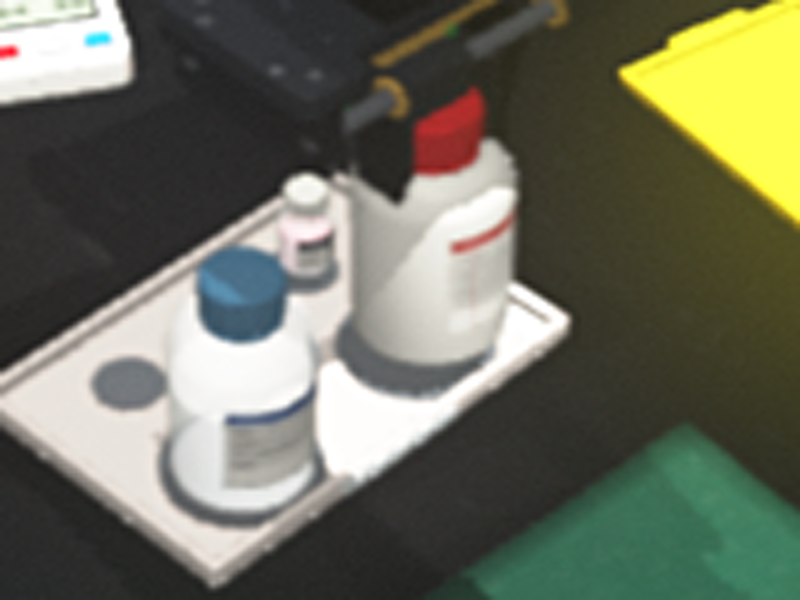

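The scene crop shows the bottle over its pad but leaning. Depth slices give about 2.6° with the foot toward the robot, having caught the near rim. I'll counter-tilt the tool so the bottle stands upright at x ≈ 0.538, then re-measure.

Request:
carry_out(
  rows=[
    [[0,0,0,0,0.1,0],[-1,0,0,0,0.2,0],[-1,0,0,0,0.32,0],[-1,0,0,0,0.32,0],[-1,0,0,0,0.32,0]],
  ],
)

```text
time: 40.65
position: [0.5354, 0.0615, 0.1803]
tool_rot: [1.0, -0.0, 0.022, -0.0]
ft_force: [0.5, -0.6, -1.4]
grip_width: 0.0352
```

```bash
python3 - <<'E'
from rig import robot
from h import *
o=robot.get_obs();print(o["time"],o["position"],o["tool_rot"],o["ft_force"],o["grip_width"])
s=robot.camera("scene")
slices(s,(.538,.061),np.arange(.035,.11,.01),.03,.005)
slices(s,(.532,.1545),[.02,.04,.06],.0275)
E
```

```text
40.65 [0.53542254 0.06152059 0.18026826] [ 9.99751152e-01 -3.95497021e-04  2.23042025e-02 -1.44444449e-06] [ 0.51573679 -0.6336288  -1.42381924] 0.03523717937792553
0.035 140 [0.5412 0.064 ]
0.045 144 [0.5375 0.0624]
0.055 133 [0.5373 0.0622]
0.065 129 [0.5367 0.0622]
0.075 118 [0.5369 0.0618]
0.085 127 [0.5368 0.0619]
0.095 132 [0.537  0.0621]
0.105 177 [0.5378 0.0615]
0.02 155 [0.5311 0.1555]
0.04 131 [0.5316 0.1555]
0.06 137 [0.5319 0.1556]
```

Upright now at (0.537, 0.062). Lowering slowly with 1 mm extra clearance from the near rim.

Request:
carry_out(
  rows=[
    [[1,0,2,0,0,0],[1,0,6,0,0,0],[1,0,10,0,0,0],[1,0,14,0,0,0],[1,0,17,0,0,0],[1,0,19,0,0,0],[1,0,19,0,0,0],[1,0,19,0,0,0]],
  ],
)

```text
time: 41.5
position: [0.5374, 0.0615, 0.1613]
tool_rot: [1.0, -0.0, 0.022, -0.0]
ft_force: [0.1, 0.4, -1.8]
grip_width: 0.0354
```

Past the earlier contact height with no contact this time. Creeping down.

Request:
carry_out(
  rows=[
    [[0,0,1,0,0,0],[0,0,2,0,0,0],[0,0,3,0,0,0],[0,0,3,0,0,0],[0,0,3,0,0,0]],
  ],
)

```text
time: 42.0
position: [0.5375, 0.0615, 0.1583]
tool_rot: [1.0, -0.0, 0.022, -0.0]
ft_force: [-0.1, -0.3, -1.2]
grip_width: 0.0352
```

Request:
carry_out(
  rows=[
    [[0,0,1,0,0,0],[0,0,1,0,0,0],[0,0,1,0,0,0]],
  ],
)

```text
time: 42.3
position: [0.5376, 0.0616, 0.1579]
tool_rot: [1.0, -0.0, 0.023, 0.0]
ft_force: [-2.7, -0.2, 5.5]
grip_width: 0.0355
```

Floor contact came at the expected height (0.158). Release and retreat.

Request:
carry_out(
  rows=[
    [[0,0,0,0,0,0],[0,0,0,0,0,0],[0,0,0,0,0,0],[0,0,0,0,0,0],[0,0,0,0,0,0]],
  ],
  fingers=0.8,
)

```text
time: 42.8
position: [0.5376, 0.0615, 0.1571]
tool_rot: [1.0, -0.0, 0.022, -0.0]
ft_force: [-0.5, -0.6, 0.4]
grip_width: 0.0658
```

Request:
carry_out(
  rows=[
    [[0,0,-8,0,0,0],[0,0,-30,0,0,0],[0,0,-60,0,0,0],[0,0,-90,0,0,0],[0,15,-110,0,0,0],[0,45,-120,0,0,0],[0,85,-120,0,0,0],[0,125,-120,0,0,0],[0,165,-120,0,0,0],[0,195,-120,0,0,0],[0,210,-120,0,0,0],[0,210,-120,0,0,0]],
  ],
)

```text
time: 44.0
position: [0.5322, -0.1501, 0.2775]
tool_rot: [1.0, -0.002, 0.023, 0.0]
ft_force: [0.8, 0.4, 0.0]
grip_width: 0.0699
```

```bash
python3 - <<'E'
from rig import robot
from h import *
o=robot.get_obs();print(o["time"],o["position"])
s=robot.camera("scene");t=robot.camera("top")
for n,c,r in(("red",(.537,.061),.03),("blue",(.532,.1545),.0275)): print(n);slices(s,c,[.02,.04,.06,.075],r,.004)
print("amber");slices(s,(.52,.361),[.015,.022,.028],.0115,.003)
cv2.imwrite("pics/w8.png",np.hstack([cv2.resize(t["color"][130:340,170:450],(400,300)),cv2.resize(s["color"][150:390,220:540],(400,300))])[:,:,::-1])
E
```

```text
44.0 [ 0.53216253 -0.15010213  0.27752117]
red
0.02 102 [0.5407 0.0628]
0.04 124 [0.54   0.0629]
0.06 91 [0.5386 0.0621]
0.075 93 [0.5387 0.0623]
blue
0.02 83 [0.5321 0.1556]
0.04 86 [0.5319 0.1556]
0.06 87 [0.5317 0.1555]
0.075 93 [0.5321 0.1552]
amber
0.015 32 [0.5191 0.3622]
0.022 27 [0.5189 0.3621]
0.028 34 [0.5195 0.3617]
```

View pics/w8.png

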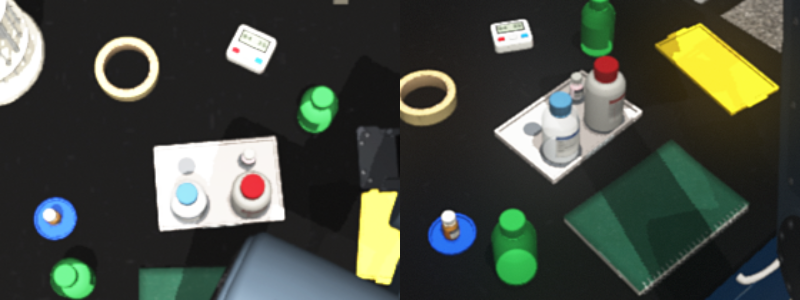

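Everything appears in place: both bottles on their pads, the vial in the dish, bystanders unmoved. The red slices drift about 2 mm, so I'll check its cap with the same method as at the start, then hand in if that agrees.

```bash
python3 - <<'E'
from rig import robot
from h import *
s=robot.camera("scene");s0=dict(np.load("pics/scene0.npz"))
for n,c in(("start",s0),("now",s)):
    print(n);slices(c,(.537,.062),[.02,.04,.06,.075],.03,.004);print("cap");slices(c,(.537,.062),[.09,.1,.11],.018,.004)
    P=pts(c);Q=P[np.hypot(P[:,0]-.537,P[:,1]-.062)<.014];Q=Q[Q[:,2]>.112];A=np.c_[Q[:,:2],np.ones(len(Q))];w=np.linalg.lstsq(A,Q[:,2],rcond=None)[0];print("top z",Q[:,2].mean().round(4),"slope deg",np.degrees(w[:2]).round(1))
o=robot.get_obs();print(o["time"],o["joint_velocities"].round(3))
t=robot.camera("top");t0=dict(np.load("pics/top0.npz"))
for n,r in(("timer",(325,143,368,187)),("tape",(230,150,290,205)),("pink",(335,230,355,245))):
    a,b=[x["color"][r[1]:r[3],r[0]:r[2]].astype(float) for x in(t0,t)]
    print(n,cv2.phaseCorrelate(cv2.cvtColor(a.astype(np.float32),7),cv2.cvtColor(b.astype(np.float32),7)))
E
```

```text
start
0.02 118 [0.538  0.0628]
0.04 111 [0.5377 0.063 ]
0.06 93 [0.5362 0.0622]
0.075 107 [0.5364 0.0623]
cap
0.09 217 [0.5302 0.0688]
0.1 84 [0.5361 0.0621]
0.11 67 [0.5364 0.0622]
top z 0.1198 slope deg [-0.7  0.2]
now
0.02 110 [0.54   0.0631]
0.04 114 [0.54   0.0629]
0.06 99 [0.5387 0.0621]
0.075 98 [0.5384 0.0623]
cap
0.09 222 [0.5325 0.0686]
0.1 82 [0.5388 0.0622]
0.11 63 [0.5391 0.0622]
top z 0.1199 slope deg [-0.9 -0.7]
44.15 [ 0.013 -0.002  0.003 -0.001 -0.003 -0.003]
timer ((0.45396979738207577, 0.5254217023679395), 1.0105322238545358)
tape ((-0.04277394532927303, -0.10183426035884224), 1.0114256270726523)
pink ((-1.225169941309277, 1.1797110269729254), 0.9439962244033814)
```

The red bottle shows the same slice pattern as at the start: upright, cap top at the same height, and 2.3 mm from where it stood. Handing in.

```bash
python3 - <<'E'
from rig import robot
from h import *
s=robot.camera("scene");s0=dict(np.load("pics/scene0.npz"))
for c in(s0,s): print("pink");slices(c,(.599,.063),[.02,.028,.04],.0115,.004)
print(robot.hand_in())
E
```

```text
pink
0.02 33 [0.6002 0.0617]
0.028 34 [0.6006 0.0621]
0.04 37 [0.603  0.0592]
pink
0.02 37 [0.6008 0.062 ]
0.028 37 [0.6005 0.062 ]
0.04 38 [0.6033 0.0597]
the job is handed in; nothing more can be done
None
```

I finished the job in the order asked and handed it in at about 44 s of robot time. I moved the red and then the blue bottle to the tray and stood the amber vial in the blue dish. Then I put the blue and the red bottle back on their own caddy places.

**Trouble on the way:** when I first lowered the red bottle, it caught the caddy's near rim at about 11 N and leaned about 2.6° in the grip. I lifted it, straightened it with the tool and set it down again, and that time it met only the floor.

**Last checks:**
- **Bottles:** both stand upright. The red one is about 2.3 mm from where it started, and the blue one is within about 2 mm of its pad centre.
- **Amber vial:** it stands upright within 1–2 mm of the dish centre.
- **Pink vial:** depth shows it within 1 mm of its start. A coarser image comparison suggested a shift of about 1 pixel, roughly 2 mm. I put that down to changed shadows, as the arm never came near it.
- **Tape roll and timer:** the tape roll shows no shift. The timer reads about 0.5 pixel, which I take as noise.

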